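# Set the stock tags of the offcut bins

### The job

Each of the four offcut bins on the stock board has a hinged wooden tag in front of it, with a round disc on one face and a bar on the other. Push over with a fingertip whichever tags are wrong, so that only the two full bins show the disc (tag leaning back towards its bin, disc face up) and the two nearly empty bins show the bar (tag leaning away from its bin). Push gently, do not pinch the tags, and leave the bins and everything else standing where they are.

Things in the scene. Friction and masses are not known exactly. Their poses are not given: they have to be found in the camera images.
- tag_1 (a joint): lean of tag 1, rad: 0 upright; +0.65 = on its stop, leaning towards its bin, disc face up (FULL); -0.65 = on its stop, leaning away from its bin, bar face up (REORDER). The hinge is free: once past upright the tag (44 g) drops to the other stop by its own weight. At a stop the free edge is 47 mm to the side of the hinge line and 61 mm above it
- hinge_1 (a point): middle of the hinge line of tag 1, 38 mm above the bench, over a fixed block 32 x 64 x 18 mm; z up, y along the hinge line, x towards the bins. The tag is a plain wooden flap 60 mm wide, 10 mm thick, free edge 77 mm from the hinge line; a round dark wooden disc (38 mm) on the face that looks to -x when upright, a bar (46 x 13 mm) on the other
- tag_2 (a joint): lean of tag 2, rad: 0 upright; +0.65 = on its stop, leaning towards its bin, disc face up (FULL); -0.65 = on its stop, leaning away from its bin, bar face up (REORDER). The hinge is free: once past upright the tag (44 g) drops to the other stop by its own weight. At a stop the free edge is 47 mm to the side of the hinge line and 61 mm above it
- hinge_2 (a point): middle of the hinge line of tag 2, 38 mm above the bench, over a fixed block 32 x 64 x 18 mm; z up, y along the hinge line, x towards the bins. The tag is a plain wooden flap 60 mm wide, 10 mm thick, free edge 77 mm from the hinge line; a round dark wooden disc (38 mm) on the face that looks to -x when upright, a bar (46 x 13 mm) on the other
- tag_3 (a joint): lean of tag 3, rad: 0 upright; +0.65 = on its stop, leaning towards its bin, disc face up (FULL); -0.65 = on its stop, leaning away from its bin, bar face up (REORDER). The hinge is free: once past upright the tag (44 g) drops to the other stop by its own weight. At a stop the free edge is 47 mm to the side of the hinge line and 61 mm above it
- hinge_3 (a point): middle of the hinge line of tag 3, 38 mm above the bench, over a fixed block 32 x 64 x 18 mm; z up, y along the hinge line, x towards the bins. The tag is a plain wooden flap 60 mm wide, 10 mm thick, free edge 77 mm from the hinge line; a round dark wooden disc (38 mm) on the face that looks to -x when upright, a bar (46 x 13 mm) on the other
- tag_4 (a joint): lean of tag 4, rad: 0 upright; +0.65 = on its stop, leaning towards its bin, disc face up (FULL); -0.65 = on its stop, leaning away from its bin, bar face up (REORDER). The hinge is free: once past upright the tag (44 g) drops to the other stop by its own weight. At a stop the free edge is 47 mm to the side of the hinge line and 61 mm above it
- hinge_4 (a point): middle of the hinge line of tag 4, 38 mm above the bench, over a fixed block 32 x 64 x 18 mm; z up, y along the hinge line, x towards the bins. The tag is a plain wooden flap 60 mm wide, 10 mm thick, free edge 77 mm from the hinge line; a round dark wooden disc (38 mm) on the face that looks to -x when upright, a bar (46 x 13 mm) on the other
- full_bin_1: loose open grey plastic bin 110 x 120 x 55 mm (x, y, z), standing on the board behind one of the tags, FULL: heaped above its rim with wooden dowel ends and offcuts, up to 80 mm high; origin at the centre of its underside, x away from its tag. With a tag leaning towards it there are about 60 mm free between the tag's edge and the bin
- full_bin_2: loose open grey plastic bin 110 x 120 x 55 mm (x, y, z), standing on the board behind one of the tags, FULL: heaped above its rim with wooden dowel ends and offcuts, up to 80 mm high; origin at the centre of its underside, x away from its tag. With a tag leaning towards it there are about 60 mm free between the tag's edge and the bin
- low_bin_1: loose open grey plastic bin 110 x 120 x 55 mm (x, y, z), standing on the board behind one of the tags, nearly EMPTY: two small pieces of wood on its floor; origin at the centre of its underside, x away from its tag. With a tag leaning towards it there are about 60 mm free between the tag's edge and the bin
- low_bin_2: loose open grey plastic bin 110 x 120 x 55 mm (x, y, z), standing on the board behind one of the tags, nearly EMPTY: two small pieces of wood on its floor; origin at the centre of its underside, x away from its tag. With a tag leaning towards it there are about 60 mm free between the tag's edge and the bin
- board: fixed plywood stock board 320 x 700 x 12 mm lying on the bench; origin at the centre of its underside; y along the straight row of tags, x from the tags (hinge line at x = -100 mm) towards the bins. Four places 160 mm apart along y; any tag and any bin may stand in any place. A bin belongs to the tag in front of it: its centre is 165 mm (give or take 5) in +x from that tag's hinge line
- screw_jar: bystander, loose: jar of screws, 38 mm across, 55 mm high, between two tags; origin at its underside
- dowel_offcut: bystander, loose: standing dowel piece, 30 mm across, 50 mm high, between the two middle tags; origin at its underside
- wood_block: bystander, loose: dark wooden block 36 x 28 x 45 mm, between two tags; origin at its underside
- glue_bottle: bystander, loose: white glue bottle, 60 mm across, 130 mm high, left of the board; origin at its underside
- hammer: bystander, loose: hammer lying right of the board
- brush: bystander, loose: bench brush lying on the bench near the robot, right of it
- mug: bystander, loose: white mug, 76 mm across, 85 mm high, left of the board; origin at its underside
Mind the look-alikes: they are no part of the job. Leave any orange or yellow look-alike of the low_bin_2 alone. Leave any green look-alike of the low_bin_1 alone.

How it is judged:
By the outcome, as a careful person would: the job done as asked, in the order asked, and still so for the second after the job is handed in, with the robot touching nothing.
It also fails if it takes over 48 s, if anything falls off the work surface, if the arm or the gripper's body presses on something with over 40 N, if the wrist force passes 120 N, or if a joint passes its speed limit or range.

### The arm

A 6-joint arm with a two-finger parallel gripper is mounted at the origin on the work surface. World frame = base frame: x ahead of the robot, y to its left, z up, the work surface at z = 0. Lengths are in mm, angles in rad, forces in N, time in s.
With the tool pointing down it reaches from about 275 to 825 mm from the base axis. Payload 4.9 kg.
Tool frame: the origin (TCP) lies at the very end of the fingers, on their centre line; the grasp point (between the pads) lies 19 mm behind it; z points along the fingers, y is the direction in which the jaws open and shut (so a half turn about z gives the same grasp; the last joint's range is limited). The gripper opens to 85 mm and grips with 20 to 120 N. Pads are 22 mm wide; open, the fingers measure 114 mm over their backs; the gripper's body (76 mm by 85 mm) begins 54 mm behind the grasp point. The pads swing forward as they close: fully open they stand 13 mm farther back than shut.
Start: joints at [-1.442, 0.326, -0.193, 1.052, 0, 1.437], TCP at [142.893, -531.131, 231.281] pointing down, gripper open.
Joint ranges: [-2.65, 2.65], [-0.97, 1.79], [-1.3, 1.35], [-1.93, 2.1], [-1.47, 1.37], [-3.14, 3.14]. Speed limits (rad/s): [2.57, 2.57, 3.14, 3.14, 3.14, 3.14].

### API

Orientations are given as [roll, pitch, yaw] about the fixed x, y, z axes, in that order (R = Rz(yaw) Ry(pitch) Rx(roll)).
In Python, from bench import bot, solve_ik, imaging gives the robot as it stands. Calls block until the motion is done:
- bot.move_ptp(position, orientation): joint-space move of the TCP to a pose.
- bot.movel(position, rot=None, max_speed=150, threshold=None): straight line of the TCP; rot=None keeps the orientation; max_speed is the mean speed in mm/s. With threshold (N) it stops when the force on the tool has changed by that much, and returns True; else False.
- bot.move_j(angles): joint-space move.
- bot.grip(opening, effort=None): opening from 0.0 (shut) to 1.0 (fully open); effort is the grip in N (None keeps the last); returns when the fingers have stopped.
- bot.dwell(seconds).
- solve_ik(position, orientation): joint angles nearest the present ones, or None.
- bot.get_state(): the state.
- imaging.capture(name): name is "scene" or "side" or "wrist"; returns the picture (420x560x3 uint8, blue, green, red); there is no depth.
- imaging.camera_model(name): a dict with "K" (3x3 intrinsics, pixels), "position" and "rotation" of the camera in the world. Camera axes: x right, y up, looking along -z (the intrinsics and any distortion apply to the point x, -y, -z); pixel columns grow to the right and rows downward; lengths in mm; the calibration is good to about 2 mm. The wrist camera is an equidistant fisheye: a pixel r from the principal point sees the ray r / f radians off the axis. A picture is of the moment at which its call begins: read the wrist's pose just before it. camera_model takes no time and is no camera call; for the wrist camera it gives the pose at the moment of the call.
A pose or a line that the arm cannot do raises bot.IKError and nothing moves.
- bot.sign_off(): hands the job in, once; it reports no verdict.
The state is a dict: "t": time; "qpos": joint angles; "joint_velocities": joint speeds; "effort": joint torques, N m; "tcp_pos": TCP position; "orientation": TCP orientation; "contact_force": force on the tool from outside, world axes, zero at the start; "wrist_torque": the same for the moment, N m; "opening": opening from 0.0 (shut) to 1.0 (fully open).
Only numpy, scipy, OpenCV 4.12 (cv2) and the standard library are available. Lean on these libraries where they do the work, as an engineer would, in place of code of your own. Each camera call takes 0.05 s, during which the arm holds its last target.

## Working session

There is one attempt and no reset: what is moved stays moved. The work goes in short steps, each a Python script; the robot and the scene stay as the last script left them, time stands still between calls to the robot, and variables do not carry over. Pictures are saved under pics/ and viewed, and the job is handed in when it is done.

```bash
mkdir -p pics
python3 - <<'E'
from bench import bot, imaging
import cv2
for n in ("scene","side","wrist"):
    m=imaging.camera_model(n); print(n,m)
    cv2.imwrite(f"pics/{n}0.png",imaging.capture(n))
s=bot.get_state(); print(s)
E
```

```text
scene {'K': array([[458.31281078,   0.        , 275.42930843],
       [  0.        , 458.31281078, 210.90371445],
       [  0.        ,   0.        ,   1.        ]]), 'position': array([1457.95671468,  616.76731519,  728.28188932]), 'rotation': array([ 1.02759989, -0.01555916,  2.15692673])}
side {'K': array([[484.69372907,   0.        , 282.5956482 ],
       [  0.        , 484.69372907, 203.44314492],
       [  0.        ,   0.        ,   1.        ]]), 'position': array([ -276.75429475, -1055.11616309,  1089.22554502]), 'rotation': array([ 0.92242046, -0.01950012, -0.62077738])}
wrist {'K': array([[325.1922621 ,   0.        , 283.33027626],
       [  0.        , 325.1922621 , 214.75894261],
       [  0.        ,   0.        ,   1.        ]]), 'position': array([ 214.86400918, -510.89881686,  373.42963869]), 'rotation': array([-0.29674574,  0.00164933, -1.30790277])}
{'t': 0.15, 'qpos': array([-1.44223915e+00,  3.26800964e-01, -1.93348522e-01,  1.05204127e+00,
       -5.81850303e-06,  1.43661300e+00]), 'joint_velocities': array([-0.00018262, -0.00065181,  0.0014498 , -0.00130519,  0.0001417 ,
       -0.00073812]), 'effort': array([ 2.71571917e-03, -4.43700850e+01,  2.62666762e+01,  1.03007496e-02,
        3.99500379e-07,  3.13787694e-06]), 'tcp_pos': array([ 142.80928959, -530.661421  ,  230.66900409]), 'orientation': array([-3.14020998e+00, -1.80781330e-04,  2.62740389e-01]), 'contact_force': array([ 0.89894537, -0.69952643, -0.20550741]), 'wrist_torque': array([ 0.01812264, -0.06305739, -0.00584584]), 'opening': 0.9997376149202047}
```

View pics/scene0.png

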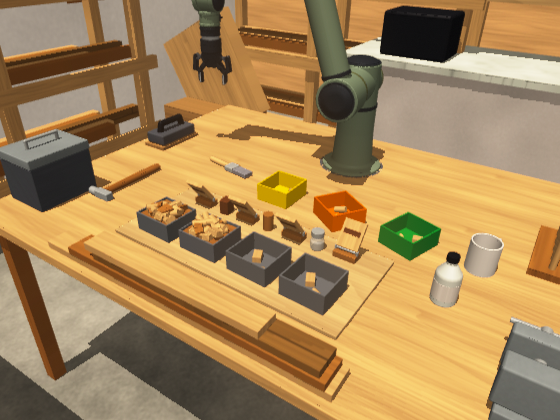

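View pics/side0.png

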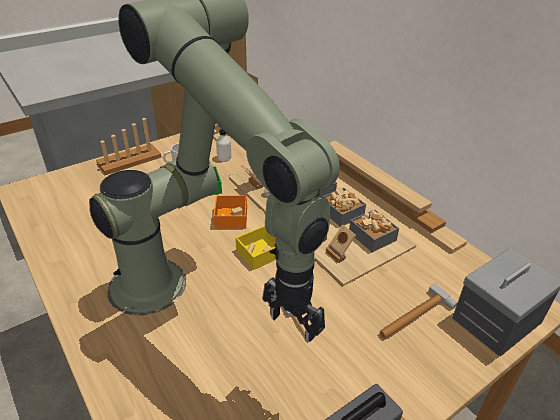

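View pics/wrist0.png

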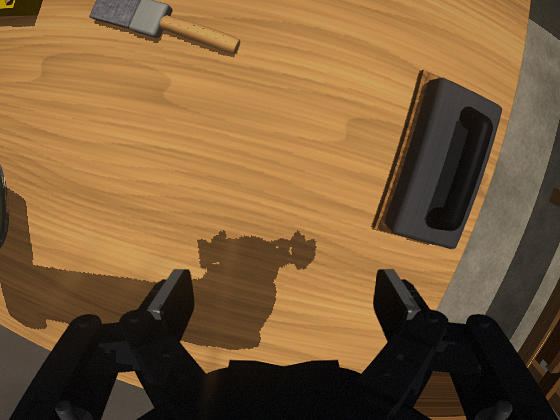

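Run:
```python
import cv2
a=cv2.imread("pics/scene0.png")[170:330,120:400]
cv2.imwrite("pics/scene0c.png",cv2.resize(a,None,fx=2.85,fy=2.85,interpolation=cv2.INTER_CUBIC))
```

```text
(no output)
```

View pics/scene0c.png

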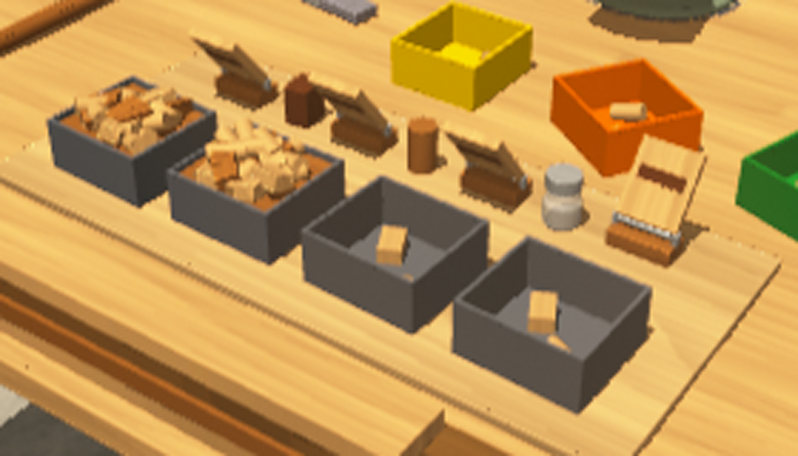

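Places run from −y (left in this view) to +y (right). Bins at crop (130,135) and (255,190) are full; those at (395,255) and (550,325) are nearly empty. The orange, yellow and green bins stand off the board, so they are look-alikes. Tags 1–3 in the row appear to lean towards their bins, and the fourth leans away with its bar up. That leaves the third one wrong. I'll measure it and confirm with the wrist camera.

```bash
cat > h.py <<'E'
import numpy as np, cv2
from scipy.spatial.transform import Rotation as R
from bench import bot, imaging, solve_ik
def ray(m,px):
    K=m["K"]; d=np.array([(px[0]-K[0,2])/K[0,0],(px[1]-K[1,2])/K[1,1]])
    if m.get("fish"):
        r=np.hypot(*d); c=np.array([*(d/max(r,1e-9)*np.sin(r)),np.cos(r)])
    else: c=np.array([*d,1.])
    c=np.array([c[0],-c[1],-c[2]])
    return R.from_euler("xyz",m["rotation"]).apply(c)
def onz(m,px,z):
    d=ray(m,px); p=m["position"]; return p+d*(z-p[2])/d[2]
def proj(m,P):
    c=R.from_euler("xyz",m["rotation"]).inv().apply(np.asarray(P,float)-m["position"])
    c=c*[1,-1,-1]; K=m["K"]
    if m.get("fish"):
        r=np.hypot(c[0],c[1]); t=np.arctan2(r,c[2]); u=c[:2]/r*t
    else: u=c[:2]/c[2]
    return u*K[0,0]+[K[0,2],K[1,2]]
E
python3 - <<'E'
from h import *
m=imaging.camera_model("scene")
s=lambda x,y:(120+x/2.85,170+y/2.85)
# block bottoms z=12 front-bottom corners (crop px)
for n,p,z in [("t1 hinge right end",(270,85),38),("t2",(393,132),38),("t3",(524,183),38),("t4 L",(613,218),38),("t4 R",(678,239),38),
  ("bin1 rimnear",(140,157),67),("bin3 near rim",(413,288),67),("bin3 L",(304,234),67),("bin3 R",(488,226),67),("bin4 near",(580,363),67),("board corner R",(779,263),12)]:
    print(n,onz(m,s(*p),z).round())
E
```

```text
t1 hinge right end [ 551. -193.   38.]
t2 [553. -31.  38.]
t3 [557. 123.  38.]
t4 L [559. 219.  38.]
t4 R [555. 281.  38.]
bin1 rimnear [ 761. -170.   67.]
bin3 near rim [776. 147.  67.]
bin3 L [769.  30.  67.]
bin3 R [669. 152.  67.]
bin4 near [778. 301.  67.]
board corner R [502. 359.  12.]
```

Run:
```python
from h import *
bot.grip(0.0)
o=[np.pi,0,0]
bot.move_ptp([480,80,330],o)
m=imaging.camera_model("wrist"); m["fish"]=1
im=imaging.capture("wrist"); cv2.imwrite("pics/w1.png",im)
import pickle; pickle.dump(m,open("w1.pkl","wb"))
s=bot.get_state(); print(s["t"],s["tcp_pos"],s["orientation"],s["opening"],m["position"],m["rotation"])
for P in [(555,-223,38),(555,-62,38),(556,92,38),(556,250,38)]: print(proj(m,P).round())
```

```text
4.75 [480.06147935  79.76448572 329.93415601] [ 3.14159066e+00  9.42099077e-05 -5.48989580e-04] -0.002706371979603885 [554.63496942  80.25384225 472.76823056] [-2.97069694e-01  7.70729486e-05 -1.57123275e+00]
[484. 130.]
[388. 121.]
[274. 117.]
[161. 122.]
```

View pics/w1.png

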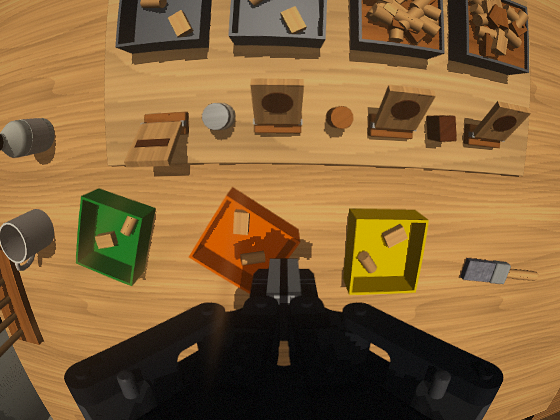

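The wrist view confirms it, left to right (+y to −y):

| Tag pixel | Tag shows | Bin |
|---|---|---|
| (160,135) | bar | low, (163,20) |
| (277,105) | disc | low, (278,22) |
| (403,112) | disc | full |
| (497,122) | disc | full |

So only the tag at (277,105) is wrong. Next I'll measure it in an enlarged crop.

Run:
```python
import cv2
a=cv2.imread("pics/w1.png")[0:150,180:370]
cv2.imwrite("pics/w1c.png",cv2.resize(a,None,fx=4,fy=4,interpolation=cv2.INTER_CUBIC))
```

```text
(no output)
```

View pics/w1c.png

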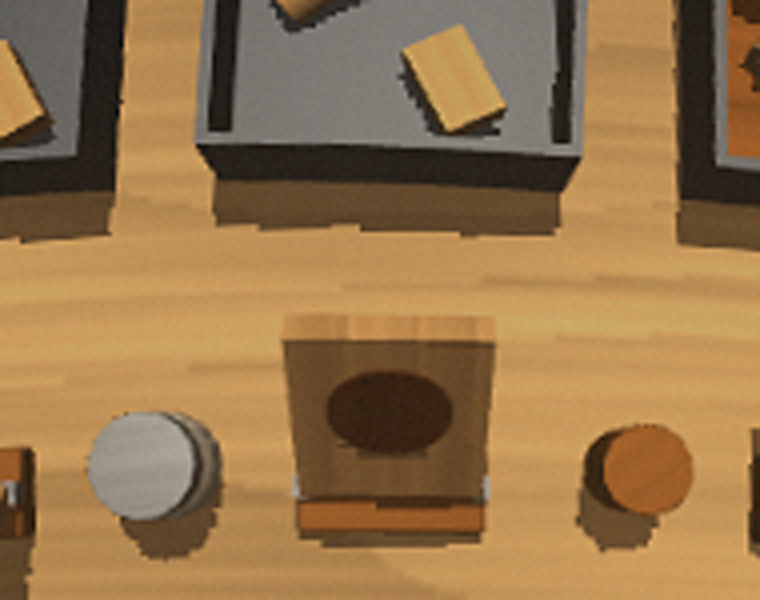

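Run:
```python
from h import *
import pickle; m=pickle.load(open("w1.pkl","rb"))
s=lambda x,y:(180+x/4,y/4)
for n,p,z in [("hingeL",(297,488),38),("hingeR",(486,488),38),("edgeL far",(283,317),97),("edgeR far",(495,318),97),("edge near",(284,341),102),("edge near R",(495,341),102),("block -x L",(297,530),30),("block R",(484,530),30),("binrim nearL",(198,142),67),("binrim nearR",(582,158),67),("jar",(143,466),67),("dowel",(648,469),62)]:
    print(n,onz(m,s(*p),z).round(1))
for P in [[625,90,130],[640,90,85],[550,90,85],[550,90,200]]: 
    print(solve_ik(P,[np.pi,0,0]))
```

```text
hingeL [549.8 118.7  38. ]
hingeR [549.6  56.3  38. ]
edgeL far [600.3 117.2  97. ]
edgeR far [599.7  57.2  97. ]
edge near [592.8 116.5 102. ]
edge near R [592.5  57.4 102. ]
block -x L [535.4 119.6  30. ]
block R [535.2  56.4  30. ]
binrim nearL [662.2 146.8  67. ]
binrim nearR [655.9  28.3  67. ]
jar [558.5 164.5  67. ]
dowel [557.1   6.5  62. ]
[ 0.0261936   0.55240056 -0.10695791  0.91143786  0.         -3.11539906]
[ 0.02558178  0.6214397  -0.11029281  0.83906382  0.         -3.11601088]
[ 0.02975016  0.4786895  -0.36930374  0.72280309  0.         -3.11184249]
[ 0.02975016  0.36204134 -0.22351014  0.98524485  0.         -3.11184249]
```

Hinge 3 measures about (551, 88), with the free edge at x≈600 and the bin rim at x≈656–662. These agree with the given sizes (47 mm overhang, 60 mm tag width, about 60 mm gap). I'll put the closed fingertip in the gap at z=85, above the 67 mm rim, and push gently in −x.

Run:
```python
from h import *
o=[np.pi,0,0]
bot.move_ptp([628,88,190],o)
print(bot.movel([628,88,86],max_speed=80,threshold=8), bot.get_state()["tcp_pos"])
r=bot.movel([546,88,86],max_speed=45,threshold=12)
s=bot.get_state(); print(r,s["tcp_pos"],s["contact_force"],s["t"])
bot.dwell(0.5)
cv2.imwrite("pics/s2.png",cv2.resize(imaging.capture("scene")[170:330,120:400],None,fx=2.85,fy=2.85))
```

```text
False [628.49152071  88.04017651  86.65460909]
False [546.22182687  87.98006607  85.99622996] [-0.11883865 -0.38495188 -0.008953  ] 9.0083
```

View pics/s2.png

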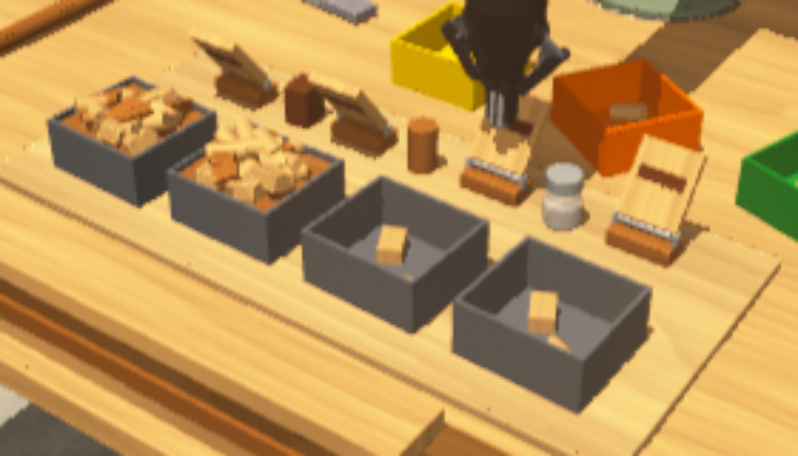

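The third tag (crop (500,150)) now leans away with its bar up, and nothing else has moved. Next I'll retreat and check from above.

Run:
```python
from h import *
bot.movel([560,88,86],max_speed=60)
bot.movel([560,88,200],max_speed=120)
bot.move_ptp([480,80,330],[np.pi,0,0])
cv2.imwrite("pics/w3.png",imaging.capture("wrist"))
print(bot.get_state()["t"])
```

```text
11.75
```

View pics/w3.png

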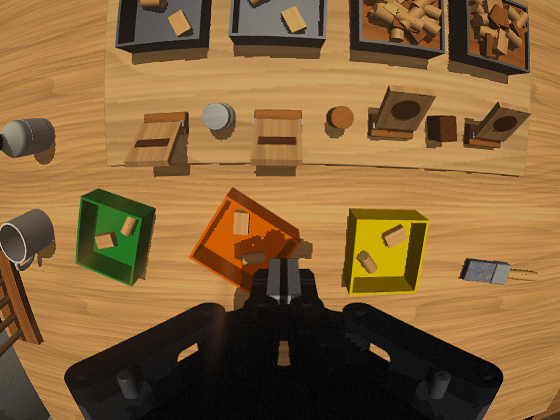

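The two low bins (left) now show the bar, at (160,138) and (277,138). The two full bins show the disc, at (405,110) and (500,123). Bins and bystanders sit at the same pixels as before.

```bash
python3 -c "
from bench import bot
print(bot.sign_off())"
```

```text
the job is handed in; nothing more can be done
None
```

Only one tag was wrong: the second from the left as the robot sees the row (third counting from −y), which showed the disc in front of a nearly empty bin. I pushed it over with the closed fingertips, moving slowly from the bin side. The 12 N force stop did not trip, and the tag dropped onto its other stop.

The last wrist picture shows the disc at both full bins and the bar at both nearly empty bins. By eye, the bins, jar, dowel, block and other bystanders in view look unmoved. The hammer was outside that picture, and the arm never went near it after its first move away from the start. The arm was clear of everything when I handed the job in at about 12 s, and no check failed or disagreed.

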